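# Lock the tray stack down and peel off the top breakfast tray

## Task

Turn the red lock collar beside the yellow trays anticlockwise to its locked stop, so that its steel finger holds the stack down. Then take the top tray by the green tab on its corner and peel it off: raise that corner first while the opposite corner stays in the stack, leaving the trays below seated in their cradle. Finish with the tray still in the gripper, held up well clear of the stack, at least 15 cm above the table, still and roughly level with its hollow side up; leave everything else on the table alone.

Things in the scene. Friction and masses are not known exactly. Their poses are not given: they have to be found in the camera images.
- cradle: Fixed aluminium base plate, 160 (x) x 206 (y) mm, 6 mm thick, with low curbs round the stack and, beyond its +y side, the post of the lock collar (axis at x = -15, y = +172 mm). Origin: centre of the main plate's underside; x, y along its sides, z up. A red line on the plate beyond the collar is the locked mark: the wing is in line with it when locked.
- collar (a joint): Captive red lock collar (ring 46 mm across) on a vertical axis; 0 = open, grows anticlockwise seen from above; 1.309 rad = locked, a hard stop, its steel finger (reaching 76 mm from the axis) pointing along the cradle's -y, about 2 mm over the stack's ear. Counts as locked from 1.17 rad. Stays where left (friction 0.05 N m). Starts at 0 to 0.3.
- collar_wing (a point): Centre of the upright red wing on top of the collar, on the axis: 46 mm long, 12 mm thick, 28 mm high, its top 13 mm above this point (67 mm above the table). Local x runs along the wing and towards the steel finger, local y across its thickness; the frame turns with the collar.
- stack_rim (a point): The rest of the stack: four yellow trays stuck together on a grey carrier with an ear under the collar's finger, together 0.5 kg, loose in the cradle. Point at the centre of its rim, 40 mm above its underside (46 mm above the table). Axes as the tray's.
- stack: The same stack, 128 x 178 mm, rim 140 x 190 mm, 40 mm high; origin at the centre of its underside, 6 mm above the table. Four sprung rubber nubs inside it (x = +-55, y = +-50 mm, 9 mm above the top tray's underside) hold the top tray with about 4 N of drag each until that part has risen about 10 mm; a straight pull drags the stack up.
- tray_tab (a point): Centre of the green upright tab on one corner of the top tray, the corner at -x, +y: 32 mm long, 12 mm thick; it rises 34 mm above the tray's rim, 17 mm above and below this point (67 mm above the table at the start). Local x runs along its length, along the tray's diagonal outwards from the centre; local y across its thickness (the direction to pinch); z up.
- tray_far_corner (a point): Underside of the top tray's rim at the corner opposite the tab (x = +64, y = -89 mm, 19 mm above the tray's underside): the corner about which the tray is peeled, 200 mm horizontally from the tab centre along the diagonal.
- tray_center (a point): Centre of the top tray, half-way up its pan (11 mm above its underside). Formed yellow tray, rim 140 (x) x 190 (y) mm, pan 110 x 160 mm and 22 mm deep, open upwards, about 65 g, nested in the stack with its underside 28 mm above the table. x along the short side, y along the long side, z up.
- tray: The same top tray; origin at the centre of its underside.
- white_mug: Bystander, not to be moved: white mug, 90x130x96 mm; origin at the centre of its underside.
- salt_shaker: Bystander, not to be moved: shaker with grey cap, 44x44x90 mm; origin at the centre of its underside.
- pepper_shaker: Bystander, not to be moved: second shaker with grey cap, 44x44x90 mm; origin at the centre of its underside.
- honey_jar: Bystander, not to be moved: honey jar with dark lid, 65x65x86 mm; origin at the centre of its underside.
- orange_1: Bystander, not to be moved: orange, 74 mm across; origin at the centre of its underside.
- glass_1: Bystander, not to be moved: empty drinking glass, 81x81x93 mm; origin at the centre of its underside.
- jam_1: Bystander, not to be moved: red portion tub, 37x50x16 mm; origin at the centre of its underside.

How it is judged:
By the outcome, as a careful person would: the job done as asked, in the order asked, and still so for the second after the job is handed in, while the arm keeps its last pose, push and grip.
It also fails if it takes over 48 s, if anything falls off the work surface, if the arm or the gripper's body presses on something with over 40 N, if the wrist force passes 120 N, or if a joint passes its speed limit or range.

## Robot

A 6-joint arm with a two-finger parallel gripper is mounted at the origin on a cart in front of the work surface, level with it; the furniture and walls round the work are solid. World frame = base frame: x ahead of the robot, y to its left, z up, the work surface at z = 0. Lengths are in mm, angles in rad, forces in N, time in s.
With the tool pointing down it reaches from about 325 to 1000 mm from the base axis. Payload 5.1 kg.
Tool frame: the origin (TCP) lies at the very end of the fingers, on their centre line; the grasp point (between the pads) lies 19 mm behind it; z points along the fingers, y is the direction in which the jaws open and shut (so a half turn about z gives the same grasp; the last joint's range is limited). The gripper opens to 85 mm and grips with 20 to 120 N. Pads are 22 mm wide; open, the fingers measure 114 mm over their backs; the gripper's body (76 mm by 85 mm) begins 54 mm behind the grasp point. The pads swing forward as they close: fully open they stand 13 mm farther back than shut.
Start: joints at [-1.225, 0.124, 1.65, -0, 1.367, -0.083], TCP at [270.224, -591.154, 231.322] pointing down, gripper open.
Joint ranges: [-2.61, 2.61], [-1.02, 2.33], [0.03, 2.71], [-1.35, 4.49], [0.32, 2.68], [-2.91, 2.91]. Speed limits (rad/s): [2.57, 2.57, 3.14, 3.14, 3.14, 3.14].

## Interface

Orientations are given as [roll, pitch, yaw] about the fixed x, y, z axes, in that order (R = Rz(yaw) Ry(pitch) Rx(roll)).
In Python, from rig import sensors, read_camera, ctrl gives the robot as it stands.
- The arm moves only by the shell command python3 -m jog 'ROWS' [FORCE]. ROWS is JSON, a list of rows, each an object with "travel": the shift along the world's x, y, z in mm, a list of three; "rot": the turn, a rotation vector about the world's x, y, z in degrees, a list of three; "fingers": the opening, from 0 (shut) to 1 (fully open). A call has 1 to 12 rows; each row is the pose to reach, as a shift and turn from the pose commanded when the call began; what a row does not reach only later rows make up. A row lasts 1/10 s, in which the tool goes at most 50 mm and 8.59 degrees, less where a joint would pass 70% of its speed; a pose out of reach is approached as far as the arm can. A call with a gripper value outside its range is refused whole. The fingers move at their own pace and stop on an object; FORCE is the grip in N (left out, the last holds). Time passes only in rows, so rows that repeat a pose let the fingers close. It gives the time, the measured TCP pose, the force and the opening at its end, in the units of the state.
- sensors.sense(): the state, without advancing time (a new reading comes with each control period).
- read_camera(name): name is "scene" or "top" or "wrist"; returns a dict with "image" (420x560x3 uint8, red, green, blue), "z_map" (420x560 float32, mm along the optical axis (not along the pixel's ray), 0 where there is no reading), "fov_y" (degrees; the focal length in pixels is half the picture's height over the tangent of half this angle, whatever the lens; pixels are square), "cx", "cy" (the principal point, pixels), "position" and "rotation" of the camera in the world; the wrist camera has in their place "hand_eye" (4x4, takes a point from camera to tool coordinates, whose origin is the TCP and whose axes are the flange's). Camera axes: x right, y down, z forward; pixel columns grow to the right and rows downward; lengths in mm; the calibration is good to about 2 mm. A picture is of the moment at which its call begins: read the wrist's pose just before it.
- ctrl.job_done(): hands the job in, once; it reports no verdict.
The state is a dict: "t": time; "joint_pos": joint angles; "dq": joint speeds; "effort": joint torques, N m; "position": TCP position; "ee_rot": TCP orientation; "ft_force": force on the tool from outside, world axes, zero at the start; "torque": the same for the moment, N m; "opening": opening from 0.0 (shut) to 1.0 (fully open).
Only numpy, scipy, OpenCV 4.12 (cv2) and the standard library are available. Lean on these libraries where they do the work, as an engineer would, in place of code of your own. Each camera call takes 0.05 s, during which the arm holds its last target.

## Working session

There is one attempt and no reset: what is moved stays moved. The work goes in short steps, Python scripts to look and compute and a shell command to move; the robot and the scene stay as the last step left them, time stands still between calls to the robot, and variables do not carry over. Pictures are saved under pics/ and viewed, and the job is handed in when it is done.

```bash
ls; mkdir -p pics
cat > h.py <<'E'
import numpy as np,cv2
from rig import sensors, read_camera, ctrl
from scipy.spatial.transform import Rotation as R
def snap(name,fn):
    s=sensors.sense()
    c=read_camera(name)
    np.savez('pics/'+fn+'.npz',s=np.array([s],dtype=object),c=np.array([c],dtype=object))
    cv2.imwrite('pics/'+fn+'.png',cv2.cvtColor(c['image'],cv2.COLOR_RGB2BGR))
    return c,s
def load(fn):
    d=np.load('pics/'+fn+'.npz',allow_pickle=True); return d['c'][0],d['s'][0]
def pose(c,s):
    if 'hand_eye' in c:
        H=np.array(c['hand_eye']);T=np.eye(4);T[:3,:3]=R.from_euler('xyz',s['ee_rot']).as_matrix();T[:3,3]=s['position']
        M=T@H; return M[:3,3],M[:3,:3]
    r=np.array(c['rotation']); 
    if r.shape!=(3,3): r=R.from_euler('xyz',r).as_matrix()
    return np.array(c['position']),r
def ray(fn,u,v):
    c,s=load(fn);p,r=pose(c,s);f=c['image'].shape[0]/2/np.tan(np.radians(c['fov_y'])/2)
    return p,r@np.array([(u-c['cx'])/f,(v-c['cy'])/f,1.0])
def atz(fn,u,v,z):
    p,d=ray(fn,u,v); return p+d*(z-p[2])/d[2]
def depth(fn,u,v):
    c,s=load(fn);p,d=ray(fn,u,v);return p+d*c['z_map'][int(round(v)),int(round(u))]
def tri(*obs):
    A=np.zeros((3,3));b=np.zeros(3)
    for fn,u,v in obs:
        p,d=ray(fn,u,v);d=d/np.linalg.norm(d);P=np.eye(3)-np.outer(d,d);A+=P;b+=P@p
    x=np.linalg.solve(A,b)
    res=[]
    for fn,u,v in obs:
        p,d=ray(fn,u,v);d=d/np.linalg.norm(d);res.append(np.linalg.norm((np.eye(3)-np.outer(d,d))@(x-p)))
    return x.round(1),np.round(res,1)
def crop(fn,u0,v0,u1,v1,k,out):
    im=cv2.imread('pics/'+fn+'.png')[v0:v1,u0:u1];cv2.imwrite('pics/'+out+'.png',cv2.resize(im,None,fx=k,fy=k,interpolation=cv2.INTER_CUBIC))
E
python3 - <<'E'
from h import *
for n in ['scene','top','wrist']:
    c,s=snap(n,n+'0'); print(n,c['fov_y'],c['cx'],c['cy'],pose(c,s))
print(s)
E
```

```text
pics
scene 54.44176644152218 270.5555790834115 213.015162182943 (array([-258.25218578,  542.34794375,  585.88110963]), array([[-0.46215034, -0.44143535,  0.76912411],
       [-0.88646842,  0.20619254, -0.41431676],
       [ 0.02430641, -0.87328086, -0.48661045]]))
top 42.40091718871 281.9295747674808 213.12980169212835 (array([ 268.98603151,   95.84242306, 1797.71886446]), array([[ 0.01272783, -0.98779455,  0.15524149],
       [-0.99988499, -0.01129269,  0.01012295],
       [-0.0082463 , -0.15535248, -0.98782468]]))
wrist 70.48529534717352 274.85430094934634 213.03545838265964 (array([ 347.34791311, -554.46878247,  372.17165754]), array([[ 0.41536156, -0.8587526 , -0.30003122],
       [-0.9096542 , -0.39284366, -0.13491887],
       [-0.00200343,  0.32896478, -0.94434007]]))
{'t': 0.1, 'joint_pos': array([-1.22461261e+00,  1.24462119e-01,  1.65156636e+00, -4.29230878e-05,
        1.36747528e+00, -8.25945601e-02]), 'dq': array([ 0.00065546,  0.00033489, -0.00457814,  0.00073913,  0.00029303,
        0.00070329]), 'effort': array([ 7.27951592e-04, -4.24931574e+01, -3.66652536e+01, -4.99978239e-05,
        4.00125078e-03,  1.53858826e-05]), 'position': array([ 270.02021999, -590.64709125,  230.14444597]), 'ee_rot': array([-3.13968459e+00, -1.15788642e-04,  4.28786878e-01]), 'ft_force': array([-0.60543798, -0.23788069, -1.18306876]), 'torque': array([-0.01705241,  0.04607157, -0.00093137]), 'opening': 1.0000772639813742}
```

View pics/scene0.png

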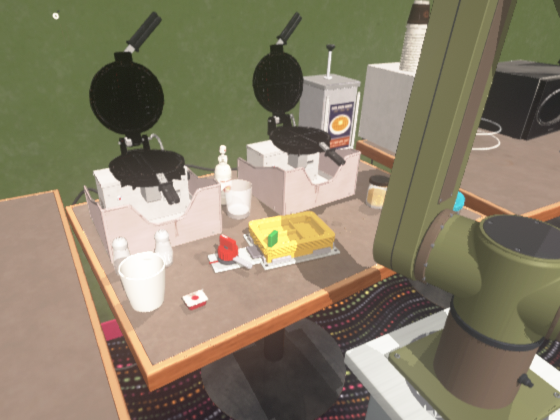

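View pics/top0.png

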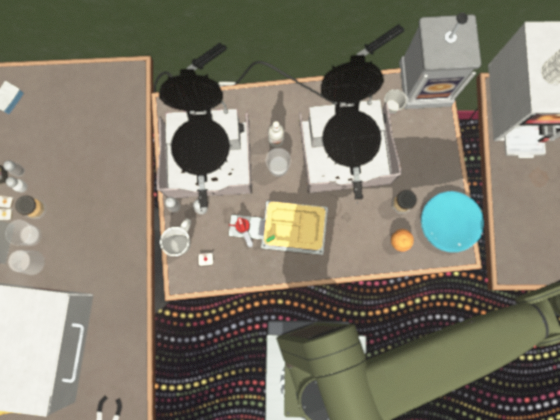

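View pics/wrist0.png

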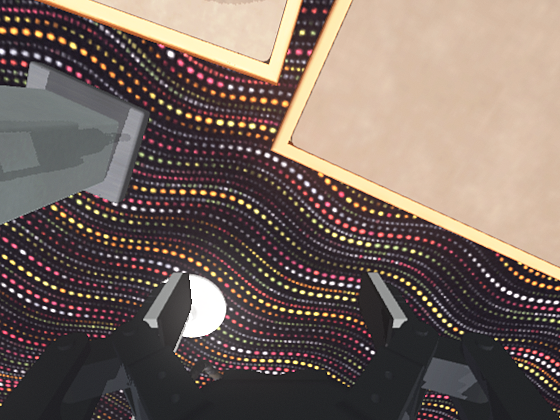

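The stack is at about (295,228) in the top view and (292,238) in the scene view. The collar is at about (242,226) and (228,248).

Run:
```python
from h import *
crop('top0',160,180,340,270,4,'t0c'); crop('scene0',190,190,350,290,5,'s0c')
for p in [(242,226),(271,239),(295,228)]: print(atz('top0',*p,60).round(0),depth('top0',*p).round(0))
```

```text
[498. 242.  60.] [497. 242.  67.]
[457. 148.  60.] [454. 147.  88.]
[494.  71.  60.] [498.  70.  32.]
```

View pics/t0c.png

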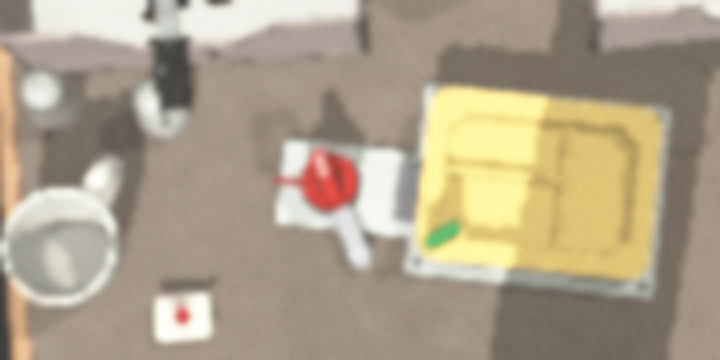

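View pics/s0c.png

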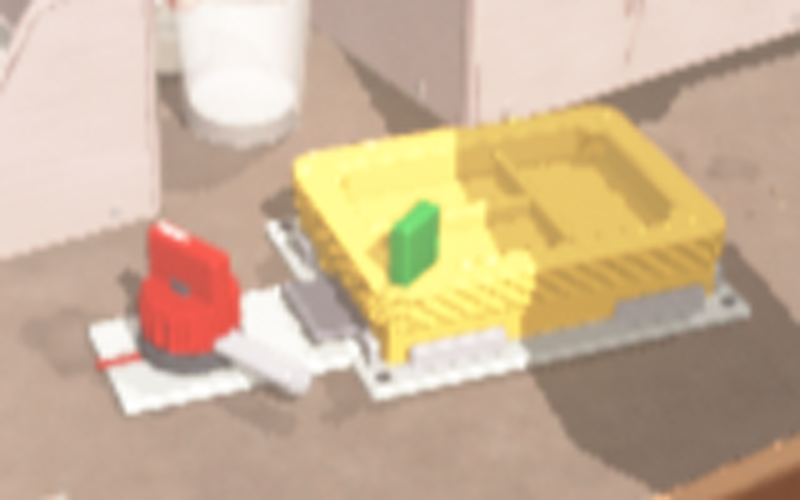

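The finger points towards world −x,−y. The wing direction is about 22° in yaw, and the locked direction is about 84°. I'll move the wrist camera over the work.

```bash
python3 -m jog '[{"travel":[12,48,2],"rot":[0,0,0],"fingers":1},{"travel":[24,97,5],"rot":[0,0,0],"fingers":1},{"travel":[36,145,7],"rot":[0,0,0],"fingers":1},{"travel":[48,194,10],"rot":[0,0,0],"fingers":1},{"travel":[60,242,10],"rot":[0,0,0],"fingers":1},{"travel":[72,290,10],"rot":[0,0,0],"fingers":1},{"travel":[84,339,10],"rot":[0,0,0],"fingers":1},{"travel":[96,387,10],"rot":[0,0,0],"fingers":1},{"travel":[108,436,10],"rot":[0,0,0],"fingers":1},{"travel":[120,484,10],"rot":[0,0,0],"fingers":1},{"travel":[132,532,10],"rot":[0,0,0],"fingers":1},{"travel":[140,575,10],"rot":[0,0,0],"fingers":1}]'
python3 -m jog '[{"travel":[12,48,0],"rot":[0,0,0],"fingers":1},{"travel":[24,97,0],"rot":[0,0,0],"fingers":1},{"travel":[36,140,0],"rot":[0,0,0],"fingers":1},{"travel":[45,165,0],"rot":[0,0,0],"fingers":1},{"travel":[45,165,0],"rot":[0,0,0],"fingers":1},{"travel":[45,165,0],"rot":[0,0,0],"fingers":1}]'
python3 - <<'E'
from h import *
snap('wrist','w1')
E
```

```text
t: 1.35
position: [410.2, -13.9, 241.3]
ee_rot: [3.141, -0.001, 0.429]
ft_force: [0.3, -0.4, 0.5]
opening: 1.003
t: 1.95
position: [454.9, 149.1, 240.8]
ee_rot: [3.141, 0.001, 0.43]
ft_force: [0.3, 0.4, -0.3]
opening: 0.997
```

View pics/w1.png

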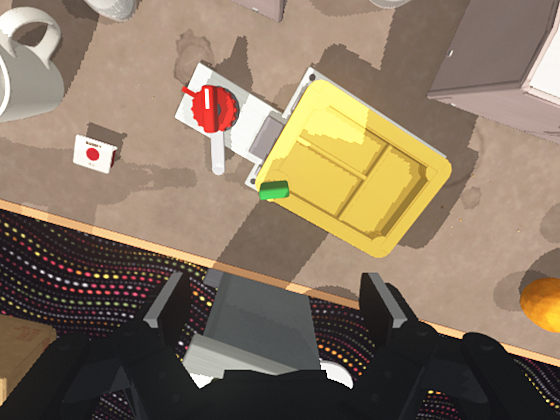

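The wrist view shows the wing centred near (208,100), the finger tip at (218,170) and the tab near (273,190). All four tray corners are visible. I'll take a second wrist view nearer the wing.

```bash
python3 -m jog '[{"travel":[-10,45,-10],"rot":[0,0,0],"fingers":1},{"travel":[-20,85,-20],"rot":[0,0,0],"fingers":1},{"travel":[-20,85,-20],"rot":[0,0,0],"fingers":1},{"travel":[-20,85,-20],"rot":[0,0,0],"fingers":0.6}]'
python3 - <<'E'
from h import *
snap('wrist','w2')
crop('w1',160,60,300,210,5,'w1c')
E
```

```text
t: 2.4
position: [434.9, 233.2, 221.0]
ee_rot: [3.141, 0.001, 0.429]
ft_force: [0.0, -0.7, 0.5]
opening: 0.864
```

View pics/w2.png

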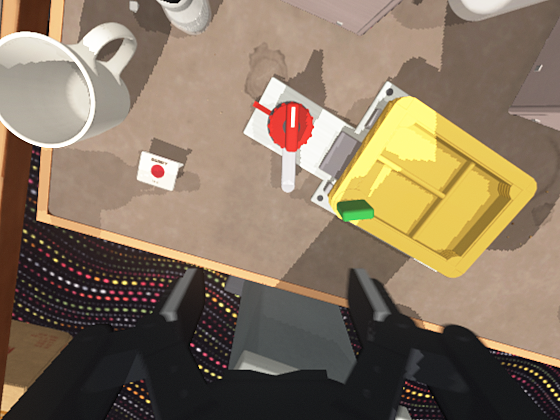

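View pics/w1c.png

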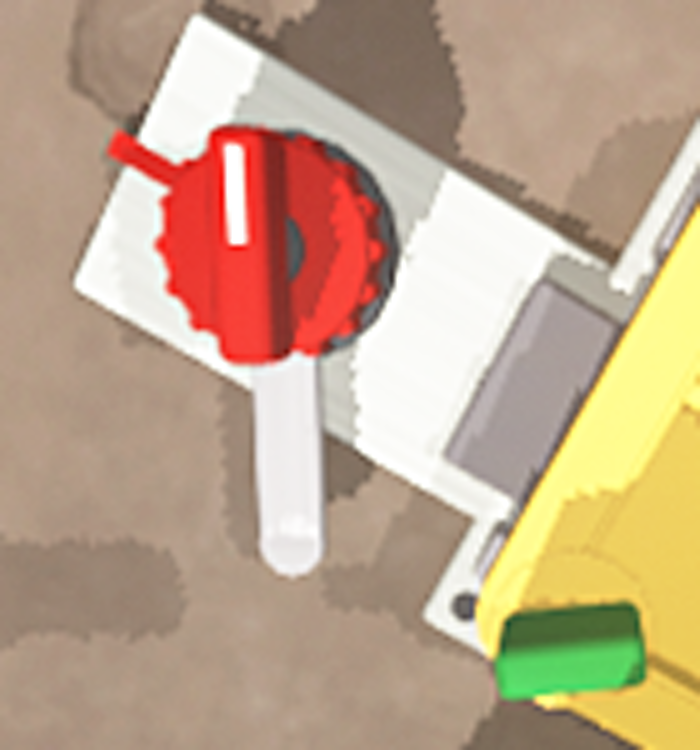

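Run:
```python
from h import *
crop('w2',235,70,335,200,6,'w2c'); crop('w2',320,180,400,240,9,'w2t'); crop('w1',240,160,310,220,10,'w1t')
for f,pts in {'w1':[(207,100),(207,109),(207,120),(264,192),(274,190),(284,188),(274,197),(274,184)],'w2':[(291,115),(291,108),(291,122),(355,208),(355,215),(345,209)]}.items():
    for p in pts: print(f,p,depth(f,*p).round(0))
```

```text
w1 (207, 100) [512. 250.  68.]
w1 (207, 109) [504. 248.  66.]
w1 (207, 120) [494. 244.  67.]
w1 (264, 192) [454. 162.  84.]
w1 (274, 190) [460. 153.  83.]
w1 (284, 188) [466. 145.  82.]
w1 (274, 197) [453. 150.  83.]
w1 (274, 184) [461. 154.  64.]
w2 (291, 115) [514. 254.  66.]
w2 (291, 108) [519. 256.  68.]
w2 (291, 122) [508. 251.  68.]
w2 (355, 208) [460. 157.  77.]
w2 (355, 215) [455. 156.  84.]
w2 (345, 209) [455. 165.  78.]
```

View pics/w2c.png

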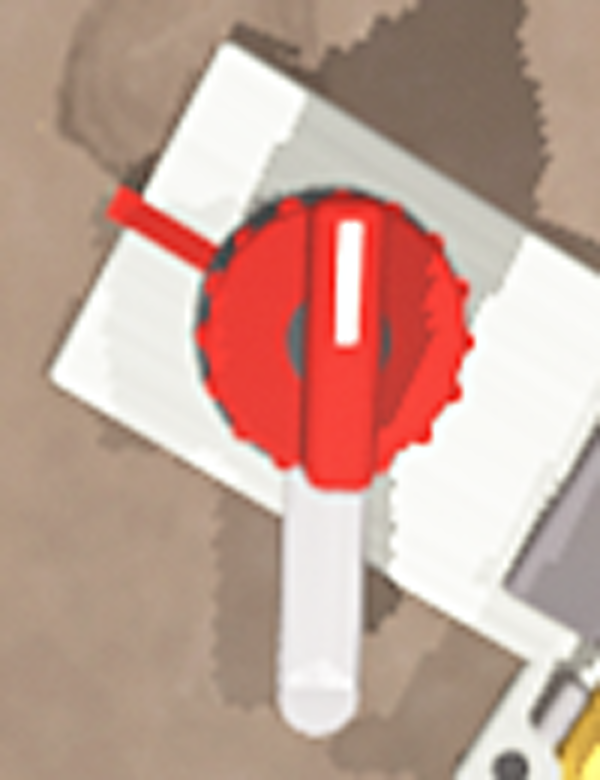

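View pics/w2t.png

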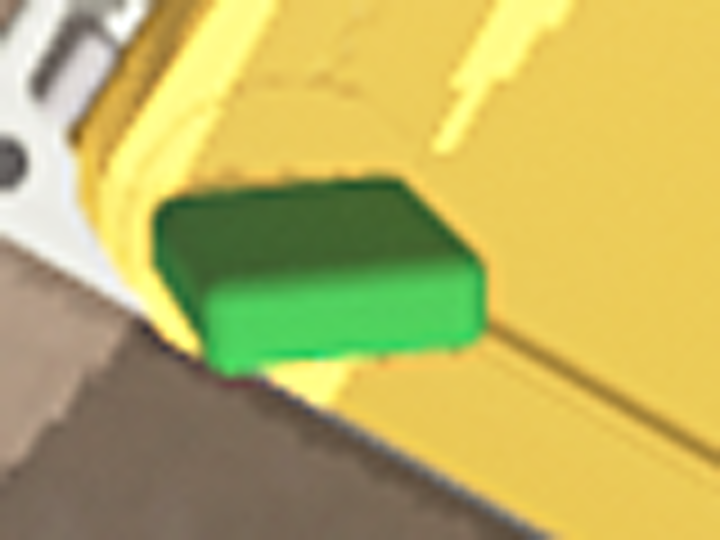

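View pics/w1t.png

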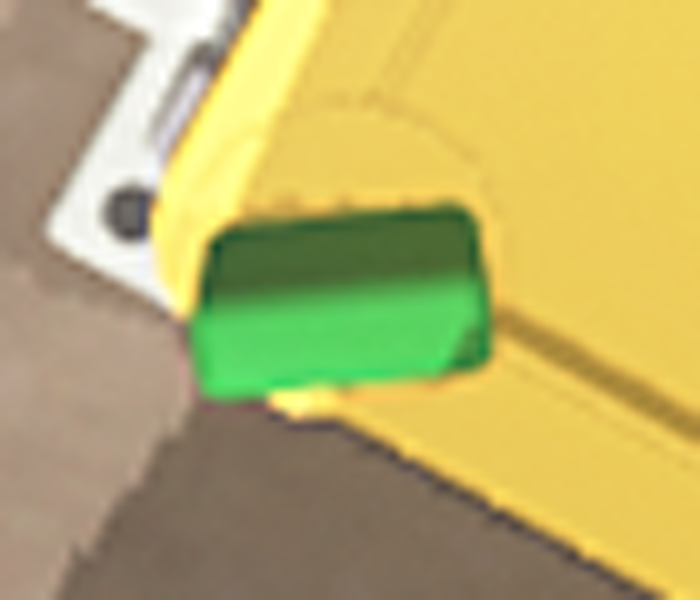

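```bash
cat > seg.py <<'E'
from h import *
def rim(fn,z0=36,z1=56):
    c,s=load(fn);p,r=pose(c,s);f=210/np.tan(np.radians(c['fov_y'])/2)
    im=c['image'].astype(int);vv,uu=np.mgrid[0:420,0:560]
    d=np.stack([(uu-c['cx'])/f,(vv-c['cy'])/f,np.ones(uu.shape)],-1)@r.T
    P=p+d*c['z_map'][...,None]
    R_,G,B=im[...,0],im[...,1],im[...,2]
    m=(R_>120)&(G>90)&(B<0.65*R_)&(G>0.6*R_)&(P[...,2]>z0)&(P[...,2]<z1)
    m=cv2.morphologyEx(m.astype(np.uint8),cv2.MORPH_OPEN,np.ones((3,3)))
    n,l,st,_=cv2.connectedComponentsWithStats(m);k=1+np.argmax(st[1:,4]);m=l==k
    Q=P[m]; print(fn,m.sum(),'z med',np.median(Q[:,2]),np.percentile(Q[:,2],[10,90]))
    rr=cv2.minAreaRect(Q[:,:2].astype(np.float32));print(rr);return Q
if __name__=='__main__':
    rim('w1');rim('w2')
    print('wing',tri(('w1',207.2,108),('w2',292.1,126.3)))
    print('wing+',tri(('w1',206,86.5),('w2',292.8,103.5)),tri(('w1',208.6,131),('w2',291.3,149.5)))
    print('tab',tri(('w1',274.4,193.7),('w2',358.9,215.3)))
    print('tabL',tri(('w1',260,195.4),('w2',344.,216.5)),'tabR',tri(('w1',288.9,192),('w2',373.6,213.9)))
    for f,a,b in [('w1',(206,86.5),(208.6,131)),('w2',(292.8,103.5),(291.3,149.5))]:
        A=atz(f,*a,67);B=atz(f,*b,67);print('wing dir',A.round(1),B.round(1),((A+B)/2).round(1),np.degrees(np.arctan2(*(A-B)[1::-1])))
    for f,a,b in [('w1',(260,195.4),(288.9,192)),('w2',(344.,216.5),(373.6,213.9))]:
        A=atz(f,*a,84);B=atz(f,*b,84);print('tab dir',A.round(1),B.round(1),((A+B)/2).round(1),np.degrees(np.arctan2(*(A-B)[1::-1])))
    A=atz('w2',235+115/6,70+205/6,6);B=atz('w2',235+208/6,70+257/6,6);print('mark',A,B,np.degrees(np.arctan2(*(A-B)[1::-1])))
E
python3 seg.py
```

```text
w1 9597 z med 49.350578998035246 [40.78564186 50.48163905]
((501.7463684082031, 75.13955688476562), (190.17161560058594, 140.16986083984375), 84.49031066894531)
w2 10824 z med 49.269229403081226 [40.30890177 50.45233977]
((501.9658203125, 75.20503234863281), (190.8748016357422, 139.79531860351562), 84.46941375732422)
wing (array([504.9, 248. ,  65.6]), array([0.1, 0.1]))
wing+ (array([523.4, 256.2,  65.1]), array([0.4, 0.4])) (array([484.5, 239.1,  64.7]), array([0.3, 0.3]))
tab (array([456. , 151.3,  82.6]), array([0., 0.]))
tabL (array([448.4, 164.3,  83. ]), array([0.3, 0.3])) tabR (array([463.4, 138. ,  81. ]), array([0.3, 0.3]))
wing dir [523.1 255.7  67. ] [484.6 238.7  67. ] [503.8 247.2  67. ] 23.867380985356494
wing dir [523.8 256.4  67. ] [485.  239.4  67. ] [504.4 247.9  67. ] 23.696444186683685
tab dir [448.5 164.4  84. ] [464.3 138.5  84. ] [456.4 151.4  84. ] 121.56888768077327
tab dir [448.9 164.8  84. ] [463.6 139.3  84. ] [456.3 152.   84. ] 119.91172064915088
mark [507.44920534 293.01146477   6.        ] [506.26346086 273.31020915   6.        ] 86.55573733282004
```

```bash
python3 - <<'E'
from h import *
for p in [(203,195),(204,205),(198,208),(170,203),(204,180),(240,185),(278,160),(175,240),(205,258),(358,190),(200,150)]: print(p,depth('top0',*p).round(0))
E
python3 -m jog '[{"travel":[35,7,-15],"rot":[0,0,-1],"fingers":0.6},{"travel":[69,15,-50],"rot":[0,0,-1],"fingers":0.6},{"travel":[69,15,-90],"rot":[0,0,-1],"fingers":0.6},{"travel":[69,15,-125],"rot":[0,0,-1],"fingers":0.6},{"travel":[69,15,-125],"rot":[0,0,-1],"fingers":0.6},{"travel":[69,15,-125],"rot":[0,0,-1],"fingers":0.6}]'
python3 - <<'E'
from h import *
snap('wrist','w3'); snap('scene','s3')
E
```

```text
(203, 195) [575. 352. 187.]
(204, 205) [546. 349. 180.]
(198, 208) [552. 384.  83.]
(170, 203) [566. 473.  91.]
(204, 180) [621. 350. 191.]
(240, 185) [616. 244. 147.]
(278, 160) [733. 130.   6.]
(175, 240) [456. 468.   9.]
(205, 258) [396. 365.  22.]
(358, 190) [ 598. -118.  177.]
(200, 150) [713. 365. 195.]
t: 3.05
position: [504.7, 247.6, 96.9]
ee_rot: [3.141, 0.0, 0.409]
ft_force: [0.8, -0.7, 0.7]
opening: 0.599
```

View pics/w3.png

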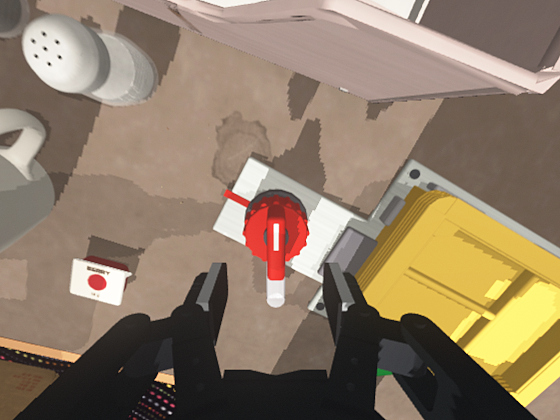

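View pics/s3.png

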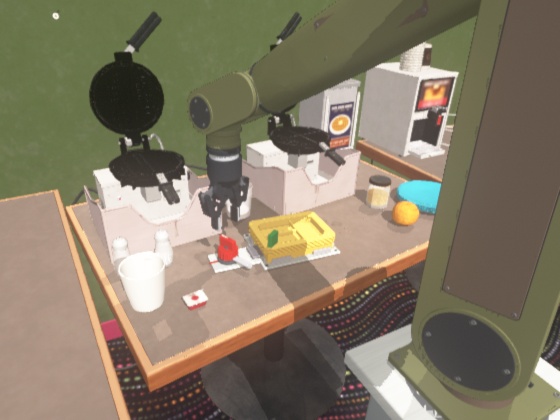

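The waffle-iron handle (about 546,349,180) is near where the wrist camera would swing as the wing turns. I'll raise the tool and flip it half a turn, so the camera ends up on the robot's side.

```bash
python3 - <<'E'
from h import *
print(sensors.sense()['joint_pos'].round(2))
E
python3 -m jog '[{"travel":[0,0,40],"rot":[0,0,4],"fingers":0.6},{"travel":[0,0,60],"rot":[0,0,12],"fingers":0.6},{"travel":[0,0,60],"rot":[0,0,20],"fingers":0.6},{"travel":[0,0,60],"rot":[0,0,28],"fingers":0.6},{"travel":[0,0,60],"rot":[0,0,36],"fingers":0.6},{"travel":[0,0,60],"rot":[0,0,44],"fingers":0.6},{"travel":[0,0,60],"rot":[0,0,52],"fingers":0.6},{"travel":[0,0,60],"rot":[0,0,60],"fingers":0.6},{"travel":[0,0,60],"rot":[0,0,68],"fingers":0.6},{"travel":[0,0,60],"rot":[0,0,76],"fingers":0.6},{"travel":[0,0,60],"rot":[0,0,83],"fingers":0.6},{"travel":[0,0,60],"rot":[0,0,90],"fingers":0.6}]'
python3 - <<'E'
from h import *
print(sensors.sense()['joint_pos'].round(2))
E
```

```text
[ 0.36  0.05  1.96 -0.    1.12  1.52]
t: 4.35
position: [505.7, 249.2, 159.9]
ee_rot: [3.136, 0.0, 1.987]
ft_force: [0.1, -0.2, 0.6]
opening: 0.599
[ 0.36 -0.01  1.92 -0.    1.23 -0.05]
```

```bash
python3 -m jog '[{"travel":[0,-1,0],"rot":[0,0,8],"fingers":0.6},{"travel":[0,-1,0],"rot":[0,0,16],"fingers":0.6},{"travel":[0,-1,0],"rot":[0,0,24],"fingers":0.6},{"travel":[0,-1,0],"rot":[0,0,32],"fingers":0.6},{"travel":[0,-1,0],"rot":[0,0,40],"fingers":0.6},{"travel":[0,-1,0],"rot":[0,0,48],"fingers":0.6},{"travel":[0,-1,0],"rot":[0,0,56],"fingers":0.6},{"travel":[0,-1,0],"rot":[0,0,64],"fingers":0.6},{"travel":[0,-1,-10],"rot":[0,0,72],"fingers":0.6},{"travel":[0,-1,-30],"rot":[0,0,80],"fingers":0.6},{"travel":[0,-1,-60],"rot":[0,0,88],"fingers":0.6},{"travel":[0,-1,-60],"rot":[0,0,90],"fingers":0.6}]'
python3 - <<'E'
from h import *
print(sensors.sense()['joint_pos'].round(2),sensors.sense()['position'])
snap('wrist','w4')
E
```

```text
t: 5.55
position: [503.0, 247.2, 95.1]
ee_rot: [3.142, -0.003, -2.727]
ft_force: [-0.1, -0.1, -0.5]
opening: 0.599
[ 0.36  0.05  1.97 -0.    1.12 -1.62] [503.01583836 247.22146865  95.10468102]
```

View pics/w4.png

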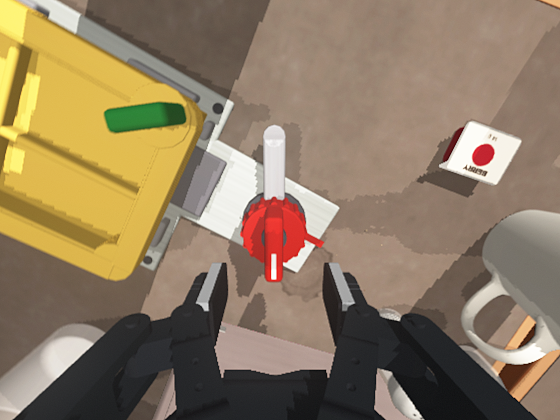

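The wing is centred between the fingers at about (275,240) and aligned with them. I'll descend and close gently.

```bash
python3 -m jog '[{"travel":[0,0,-20],"rot":[0,0,0],"fingers":0.6},{"travel":[0,0,-38],"rot":[0,0,0],"fingers":0.6},{"travel":[0,0,-50],"rot":[0,0,0],"fingers":0.6},{"travel":[0,0,-50],"rot":[0,0,0],"fingers":0.6},{"travel":[0,0,-50],"rot":[0,0,0],"fingers":0.3},{"travel":[0,0,-50],"rot":[0,0,0],"fingers":0},{"travel":[0,0,-50],"rot":[0,0,0],"fingers":0},{"travel":[0,0,-50],"rot":[0,0,0],"fingers":0},{"travel":[0,0,-50],"rot":[0,0,0],"fingers":0},{"travel":[0,0,-50],"rot":[0,0,0],"fingers":0}]' 30
python3 - <<'E'
from h import *
s=sensors.sense();print(s['joint_pos'].round(2),s['position'],s['torque'])
snap('wrist','w5')
E
```

```text
t: 6.6
position: [505.6, 247.5, 47.9]
ee_rot: [-3.14, 0.002, -2.73]
ft_force: [0.2, -5.6, 5.5]
opening: 0.13
[ 0.36  0.12  1.99 -0.    1.03 -1.62] [505.58061111 247.4829291   47.92496904] [-0.80576253 -0.10431457 -0.00741045]
```

View pics/w5.png

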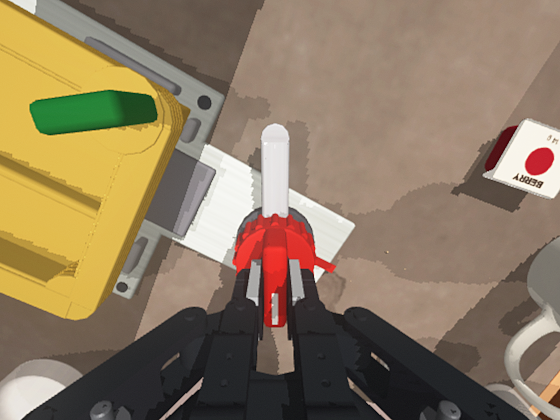

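Gripped: opening 0.13 is about 11 mm, matching the wing's thickness. I'll turn it anticlockwise 61°, in two parts.

```bash
python3 -m jog '[{"travel":[-1,0,1],"rot":[0,0,5],"fingers":0},{"travel":[-1,0,1],"rot":[0,0,10],"fingers":0},{"travel":[-1,0,1],"rot":[0,0,15],"fingers":0},{"travel":[-1,0,1],"rot":[0,0,20],"fingers":0},{"travel":[-1,0,1],"rot":[0,0,25],"fingers":0},{"travel":[-1,0,1],"rot":[0,0,30],"fingers":0},{"travel":[-1,0,1],"rot":[0,0,35],"fingers":0},{"travel":[-1,0,1],"rot":[0,0,40],"fingers":0},{"travel":[-1,0,1],"rot":[0,0,45],"fingers":0},{"travel":[-1,0,1],"rot":[0,0,50],"fingers":0},{"travel":[-1,0,1],"rot":[0,0,54],"fingers":0},{"travel":[-1,0,1],"rot":[0,0,57],"fingers":0}]'
python3 - <<'E'
from h import *
s=sensors.sense();print(s['torque'],s['joint_pos'][5])
E
python3 -m jog '[{"travel":[0,0,0],"rot":[0,0,2],"fingers":0},{"travel":[0,0,0],"rot":[0,0,4],"fingers":0},{"travel":[0,0,0],"rot":[0,0,4],"fingers":0},{"travel":[0,0,0],"rot":[0,0,4],"fingers":0}]'
python3 - <<'E'
from h import *
s=sensors.sense();print(s['torque'],s['joint_pos'][5])
snap('wrist','w6')
E
```

```text
t: 7.85
position: [504.2, 248.4, 48.0]
ee_rot: [-3.14, 0.002, -1.734]
ft_force: [2.3, -0.7, 0.3]
opening: 0.133
[ 0.06801074 -0.23962067 -0.0573857 ] -2.6172956007910004
t: 8.25
position: [504.0, 248.4, 48.0]
ee_rot: [-3.14, 0.002, -1.666]
ft_force: [2.3, 0.8, 1.6]
opening: 0.13
[ 0.20870737 -0.32104531  0.02730826] -2.6842002096527047
```

View pics/w6.png

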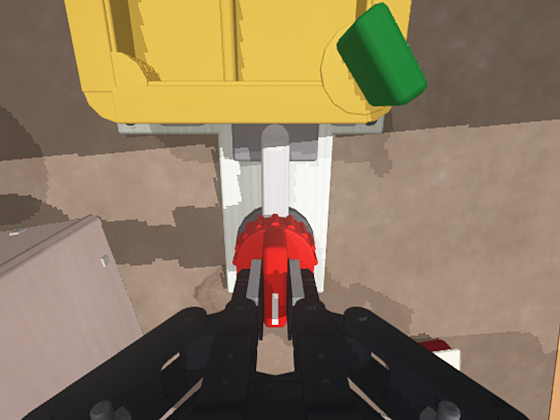

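The finger is now over the ear, at about (275,130). I'll push a few degrees more to feel the stop.

```bash
python3 -m jog '[{"travel":[0,0,0],"rot":[0,0,2],"fingers":0},{"travel":[0,0,0],"rot":[0,0,3],"fingers":0},{"travel":[0,0,0],"rot":[0,0,3],"fingers":0},{"travel":[0,0,0],"rot":[0,0,3],"fingers":0}]'
python3 - <<'E'
from h import *
s=sensors.sense();print(s['torque'],s['joint_pos'][5],np.degrees(s['ee_rot']))
E
```

```text
t: 8.7
position: [504.0, 248.4, 48.0]
ee_rot: [-3.14, 0.002, -1.615]
ft_force: [3.2, 2.1, 2.4]
opening: 0.135
[ 0.38289794 -0.5676423  -1.06033568] -2.7356816493007727 [-1.79903697e+02  9.70974861e-02 -9.25532572e+01]
```

A moment of −1.06 N m means the hard stop is reached. I'll release, lift, and turn the tool towards the tab.

```bash
python3 -m jog '[{"travel":[0,0,0],"rot":[0,0,-2],"fingers":0.1},{"travel":[0,0,0],"rot":[0,0,-2],"fingers":0.6},{"travel":[0,0,0],"rot":[0,0,-2],"fingers":0.6},{"travel":[0,0,0],"rot":[0,0,-2],"fingers":0.6},{"travel":[0,0,25],"rot":[0,0,-2],"fingers":0.6},{"travel":[0,-5,60],"rot":[0,0,-4],"fingers":0.6},{"travel":[-5,-15,100],"rot":[0,0,-12],"fingers":0.6},{"travel":[-15,-30,130],"rot":[0,0,-20],"fingers":0.6},{"travel":[-24,-48,140],"rot":[0,0,-28],"fingers":0.6},{"travel":[-24,-48,140],"rot":[0,0,-36],"fingers":0.6},{"travel":[-24,-48,140],"rot":[0,0,-44],"fingers":0.6},{"travel":[-24,-48,140],"rot":[0,0,-52],"fingers":0.6}]'
python3 -m jog '[{"travel":[0,0,0],"rot":[0,0,-8],"fingers":0.6},{"travel":[0,0,0],"rot":[0,0,-16],"fingers":0.6},{"travel":[0,0,0],"rot":[0,0,-24],"fingers":0.6},{"travel":[0,0,0],"rot":[0,0,-32],"fingers":0.6},{"travel":[0,0,0],"rot":[0,0,-40],"fingers":0.6},{"travel":[0,0,0],"rot":[0,0,-48],"fingers":0.6},{"travel":[0,-10,0],"rot":[0,0,-56],"fingers":0.6},{"travel":[0,-20,0],"rot":[0,0,-64],"fingers":0.6},{"travel":[-5,-30,-10],"rot":[0,0,-72],"fingers":0.6},{"travel":[-10,-40,-20],"rot":[0,0,-80],"fingers":0.6},{"travel":[-15,-45,-30],"rot":[0,0,-88],"fingers":0.6},{"travel":[-24,-48,-50],"rot":[0,0,-94],"fingers":0.6}]'
python3 - <<'E'
from h import *
s=sensors.sense();print(s['joint_pos'].round(2),s['position'],np.degrees(s['ee_rot']))
snap('wrist','w7');snap('scene','s7');crop('s7',190,190,350,290,5,'s7c')
E
```

```text
t: 9.9
position: [478.5, 199.4, 186.9]
ee_rot: [3.141, -0.001, -2.526]
ft_force: [0.1, -0.5, -0.4]
opening: 0.6
t: 11.1
position: [455.6, 151.4, 137.7]
ee_rot: [3.14, 0.001, 2.117]
ft_force: [-0.0, -0.1, 0.2]
opening: 0.599
[ 0.21 -0.18  2.11 -0.    1.21 -0.34] [455.57160515 151.43428871 137.70949183] [1.79928933e+02 5.10339904e-02 1.21314433e+02]
```

View pics/w7.png

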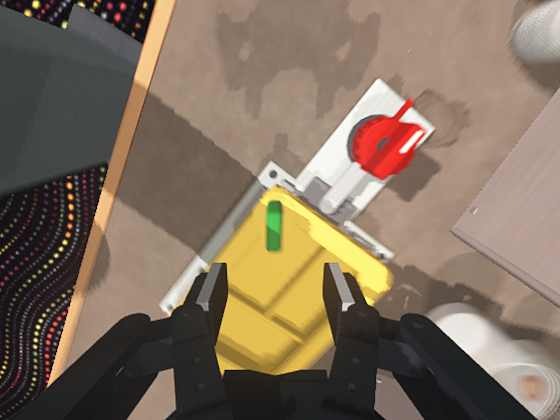

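View pics/s7c.png

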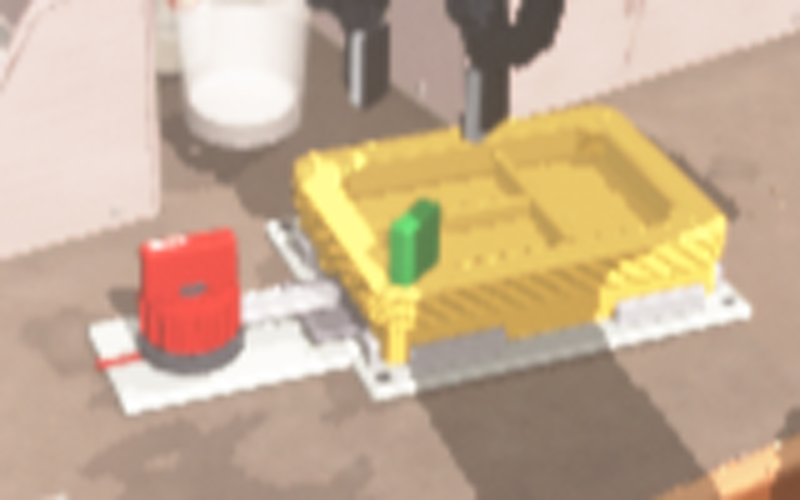

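The wing is in line with the red mark. The tab sits at column 274, on the jaw centre line. I'll check it against the earlier measurements.

Run:
```python
from h import *
crop('w7',250,190,300,265,8,'w7c')
for p in [(274,205),(274,215),(274,228),(274,240),(274,247)]: print(depth('w7',*p).round(1))
s=sensors.sense();print(s['position'],np.degrees(s['ee_rot']))
```

```text
[447.2 165.1  60.4]
[447.3 165.1  83.3]
[452.4 156.8  83.6]
[457.4 148.5  82.6]
[460.1 144.1  83.6]
[451.89369223 150.91974521 133.71479652] [-1.79580326e+02 -1.31332221e-01  1.21609585e+02]
```

View pics/w7c.png

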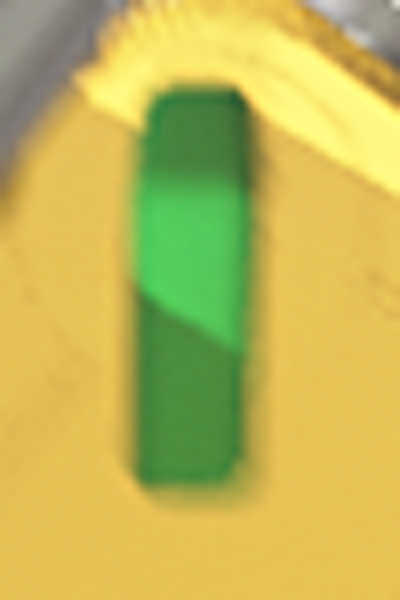

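```bash
python3 -m jog '[{"travel":[1,0,-15],"rot":[0,0,-1],"fingers":0.6},{"travel":[2,1,-35],"rot":[0,0,-1],"fingers":0.6},{"travel":[3,1,-50],"rot":[0,0,-1],"fingers":0.6},{"travel":[3,1,-65],"rot":[0,0,-1],"fingers":0.6},{"travel":[3,1,-65],"rot":[0,0,-1],"fingers":0.6},{"travel":[3,1,-65],"rot":[0,0,-1],"fingers":0.6},{"travel":[3,1,-65],"rot":[0,0,-1],"fingers":0.6}]'
python3 - <<'E'
from h import *
s=sensors.sense();print(s['position'],np.degrees(s['ee_rot']))
snap('wrist','w8')
E
```

```text
t: 11.9
position: [459.2, 153.1, 73.4]
ee_rot: [3.14, 0.001, 2.105]
ft_force: [0.8, -0.5, 0.0]
opening: 0.598
[459.16124549 153.10723996  73.37757322] [1.79900956e+02 3.45897806e-02 1.20602006e+02]
```

View pics/w8.png

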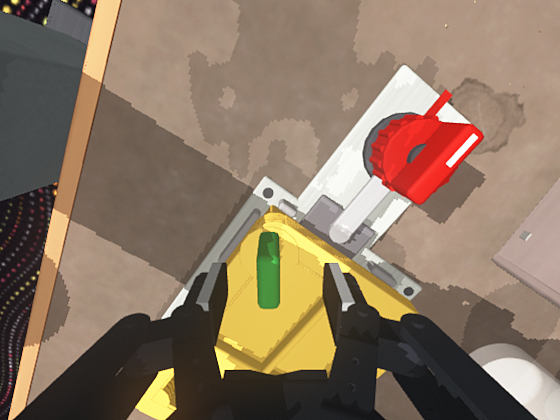

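The tab is about 3 mm left of the jaw centre (column 269 against 275), which agrees with (456,152). I'll correct, go down and close.

```bash
python3 -m jog '[{"travel":[-3,-1,-8],"rot":[0,0,0],"fingers":0.6},{"travel":[-3,-1,-16],"rot":[0,0,0],"fingers":0.6},{"travel":[-3,-1,-16],"rot":[0,0,0],"fingers":0.6},{"travel":[-3,-1,-16],"rot":[0,0,0],"fingers":0.4},{"travel":[-3,-1,-16],"rot":[0,0,0],"fingers":0.2},{"travel":[-3,-1,-16],"rot":[0,0,0],"fingers":0},{"travel":[-3,-1,-16],"rot":[0,0,0],"fingers":0},{"travel":[-3,-1,-16],"rot":[0,0,0],"fingers":0},{"travel":[-3,-1,-16],"rot":[0,0,0],"fingers":0},{"travel":[-3,-1,-16],"rot":[0,0,0],"fingers":0}]' 80
python3 - <<'E'
from h import *
s=sensors.sense();print(s['position'],np.degrees(s['ee_rot']),s['ft_force'],s['torque'])
snap('wrist','w9')
E
```

```text
t: 12.95
position: [455.7, 152.0, 56.8]
ee_rot: [3.14, 0.0, 2.104]
ft_force: [1.3, 1.3, 2.1]
opening: 0.127
[455.7187987  152.02589968  56.75108288] [1.79929860e+02 1.91300875e-02 1.20575489e+02] [1.26948966 1.28443534 2.09439536] [ 0.11007088 -0.19912913  0.1108683 ]
```

View pics/w9.png

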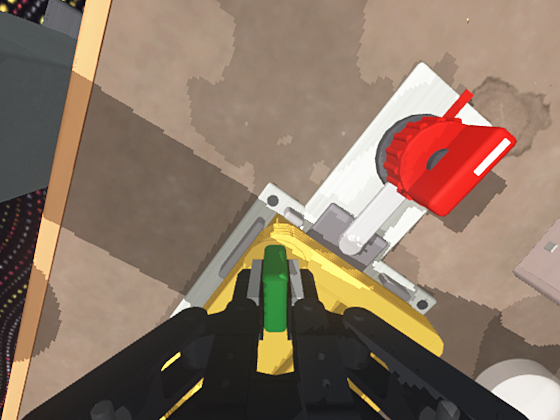

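Firm grip, opening 0.127. Now I'll compute the peel arc about the far corner.

Run:
```python
from h import *
t=np.array([455.7,152.0,56.8]);F=np.array([557,-19.5,47.]);r=t-F
d=np.array([r[0],r[1],0]);d/=np.linalg.norm(d);w=np.cross(d,[0,0,1]);print(np.linalg.norm(r[:2]),w)
for a in range(2,25,2):
    Q=R.from_rotvec(np.radians(a)*w);print(a,(Q.apply(r)-r).round(1),(a*w).round(2))
```

```text
199.18318202097285 [ 0.86101647  0.50857707 -0.        ]
2 [ 0.2 -0.4  6.9] [ 1.72  1.02 -0.  ]
4 [ 0.6 -1.  13.9] [ 3.44  2.03 -0.  ]
6 [ 1.1 -1.8 20.8] [ 5.17  3.05 -0.  ]
8 [ 1.7 -2.8 27.6] [ 6.89  4.07 -0.  ]
10 [ 2.4 -4.1 34.4] [ 8.61  5.09 -0.  ]
12 [ 3.2 -5.5 41.2] [10.33  6.1  -0.  ]
14 [ 4.2 -7.1 47.9] [12.05  7.12 -0.  ]
16 [ 5.3 -9.  54.5] [13.78  8.14 -0.  ]
18 [  6.5 -11.   61.1] [15.5   9.15 -0.  ]
20 [  7.8 -13.2  67.5] [17.22 10.17 -0.  ]
22 [  9.2 -15.6  73.9] [18.94 11.19 -0.  ]
24 [ 10.8 -18.3  80.2] [20.66 12.21 -0.  ]
```

```bash
python3 -m jog '[{"travel":[0.1,-0.2,3.5],"rot":[0.86,0.51,0],"fingers":0},{"travel":[0.2,-0.4,6.9],"rot":[1.72,1.02,0],"fingers":0},{"travel":[0.4,-0.7,10.4],"rot":[2.58,1.53,0],"fingers":0},{"travel":[0.6,-1.0,13.9],"rot":[3.44,2.03,0],"fingers":0},{"travel":[0.8,-1.4,17.4],"rot":[4.3,2.54,0],"fingers":0},{"travel":[1.1,-1.8,20.8],"rot":[5.17,3.05,0],"fingers":0},{"travel":[1.1,-1.8,20.8],"rot":[5.17,3.05,0],"fingers":0}]'
python3 - <<'E'
from h import *
s=sensors.sense();print(s['position'],np.degrees(s['ee_rot']),s['ft_force'],s['torque'])
snap('wrist','w10');snap('scene','s10');crop('s10',190,170,350,290,5,'s10c')
E
```

```text
t: 13.7
position: [456.4, 150.0, 77.7]
ee_rot: [3.142, -0.106, 2.103]
ft_force: [-1.1, 1.3, 0.2]
opening: 0.124
[456.42725734 150.01884526  77.71989471] [179.99593022  -6.09884419 120.48164741] [-1.09032847  1.25245023  0.2397004 ] [ 0.02865744  0.37920574 -0.12705408]
```

View pics/s10c.png

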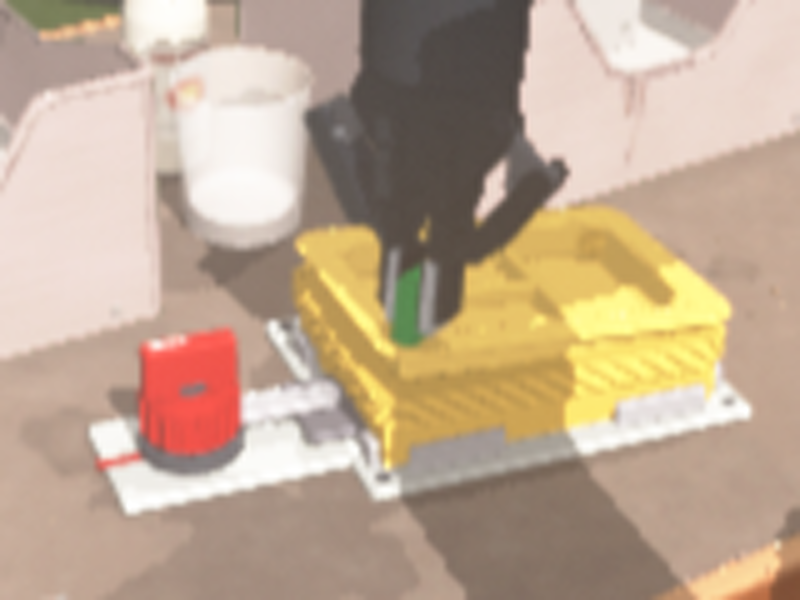

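View pics/w10.png

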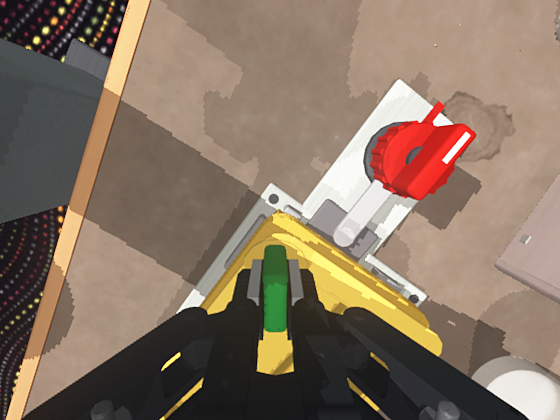

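The tab corner is rising while the stack below stays seated and the tray tilts about its far corner. I'll continue to 18°.

```bash
python3 -m jog '[{"travel":[0.3,-0.5,3.4],"rot":[0.86,0.51,0],"fingers":0},{"travel":[0.6,-1,6.8],"rot":[1.72,1.02,0],"fingers":0},{"travel":[0.9,-1.6,10.2],"rot":[2.58,1.53,0],"fingers":0},{"travel":[1.3,-2.3,13.6],"rot":[3.44,2.03,0],"fingers":0},{"travel":[1.7,-3,17],"rot":[4.3,2.54,0],"fingers":0},{"travel":[2.1,-3.7,20.4],"rot":[5.17,3.05,0],"fingers":0},{"travel":[2.6,-4.5,23.7],"rot":[6.03,3.56,0],"fingers":0},{"travel":[3.1,-5.3,27.1],"rot":[6.89,4.07,0],"fingers":0},{"travel":[3.6,-6.2,30.4],"rot":[7.75,4.58,0],"fingers":0},{"travel":[4.2,-7.2,33.7],"rot":[8.61,5.09,0],"fingers":0},{"travel":[5.4,-9.2,40.3],"rot":[10.33,6.1,0],"fingers":0},{"travel":[5.4,-9.2,40.3],"rot":[10.33,6.1,0],"fingers":0}]'
python3 - <<'E'
from h import *
s=sensors.sense();print(s['position'],np.degrees(s['ee_rot']),s['ft_force'],s['torque'],s['joint_pos'].round(2))
snap('wrist','w11');snap('scene','s11');crop('s11',190,170,350,290,5,'s11c')
E
```

```text
t: 15.0
position: [463.0, 140.3, 118.3]
ee_rot: [3.14, -0.314, 2.104]
ft_force: [-0.2, 0.5, -0.9]
opening: 0.125
[462.97679926 140.28376264 118.34559247] [179.88201961 -17.96728363 120.54019675] [-0.16746129  0.50049455 -0.87699383] [-0.11224726 -0.11845265  0.0140623 ] [ 0.03 -0.07  2.07  0.28  1.31 -0.6 ]
```

View pics/s11c.png

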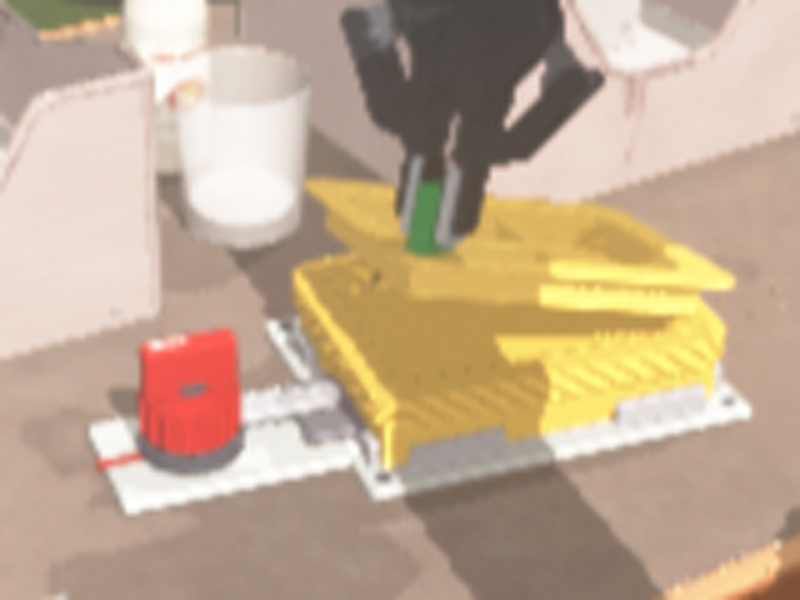

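View pics/w11.png

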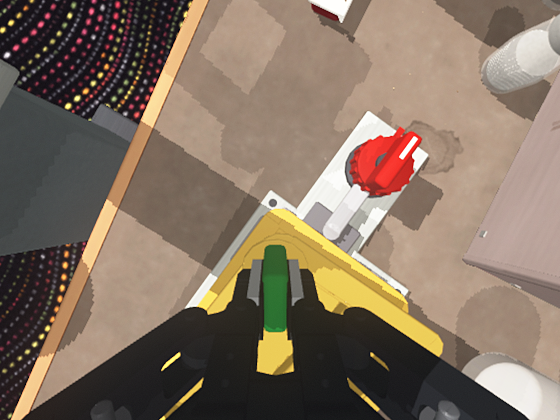

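The tray is free of the nubs on the tab side and the stack is seated. Next: a little more tilt, a slow lift, then level out.

```bash
python3 -m jog '[{"travel":[0.6,-1,3.2],"rot":[0.86,0.51,0],"fingers":0},{"travel":[1.3,-2.2,6.4],"rot":[1.72,1.02,0],"fingers":0},{"travel":[1.3,-2.2,10],"rot":[1.72,1.02,0],"fingers":0},{"travel":[1.3,-2.2,15],"rot":[1.72,1.02,0],"fingers":0},{"travel":[1.3,-2.2,22],"rot":[1.72,1.02,0],"fingers":0},{"travel":[1.3,-2.2,32],"rot":[1.72,1.02,0],"fingers":0},{"travel":[1.3,-2.2,45],"rot":[1.72,1.02,0],"fingers":0},{"travel":[1.3,-2.2,60],"rot":[1.72,1.02,0],"fingers":0},{"travel":[1.3,-2.2,75],"rot":[1.72,1.02,0],"fingers":0},{"travel":[1.3,-2.2,90],"rot":[1.72,1.02,0],"fingers":0},{"travel":[1.3,-2.2,100],"rot":[1.72,1.02,0],"fingers":0},{"travel":[1.3,-2.2,105],"rot":[1.72,1.02,0],"fingers":0}]'
python3 - <<'E'
from h import *
s=sensors.sense();print(s['position'],np.degrees(s['ee_rot']),s['ft_force'],s['torque'],s['joint_pos'].round(2))
snap('scene','s12')
E
```

```text
t: 16.3
position: [463.6, 138.6, 224.2]
ee_rot: [3.139, -0.348, 2.105]
ft_force: [0.5, -0.2, -0.5]
opening: 0.129
[463.61860352 138.6360302  224.16402883] [179.87722374 -19.93129057 120.60610546] [ 0.54399502 -0.19136466 -0.46955182] [-0.15780811 -0.01959995 -0.06044305] [ 0.01 -0.16  1.97  0.3   1.51 -0.57]
```

View pics/s12.png

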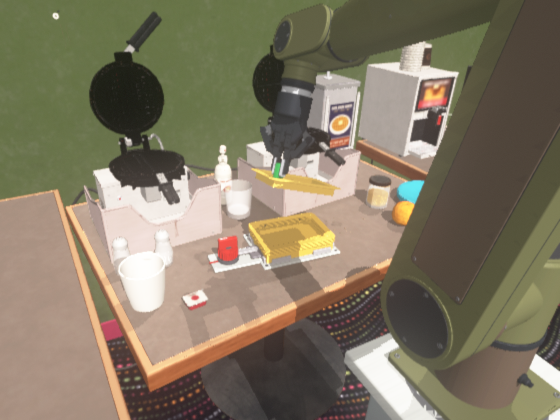

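The tray is off and the stack stays seated with the collar locked. Now I'll raise it and level it.

```bash
python3 -m jog '[{"travel":[0,0,15],"rot":[-1.72,-1.02,0],"fingers":0},{"travel":[-4,0,30],"rot":[-3.44,-2.03,0],"fingers":0},{"travel":[-8,0,42],"rot":[-5.17,-3.05,0],"fingers":0},{"travel":[-12,0,50],"rot":[-6.89,-4.07,0],"fingers":0},{"travel":[-16,0,56],"rot":[-8.61,-5.09,0],"fingers":0},{"travel":[-20,0,60],"rot":[-10.33,-6.1,0],"fingers":0},{"travel":[-20,0,60],"rot":[-12.05,-7.12,0],"fingers":0},{"travel":[-20,0,60],"rot":[-13.78,-8.14,0],"fingers":0},{"travel":[-20,0,60],"rot":[-15.5,-9.15,0],"fingers":0},{"travel":[-20,0,60],"rot":[-17.2,-10.1,0],"fingers":0},{"travel":[-20,0,60],"rot":[-17.2,-10.1,0],"fingers":0},{"travel":[-20,0,60],"rot":[-17.2,-10.1,0],"fingers":0}]'
python3 -m jog '[{"travel":[0,0,0],"rot":[0,0,0],"fingers":0},{"travel":[0,0,0],"rot":[0,0,0],"fingers":0},{"travel":[0,0,0],"rot":[0,0,0],"fingers":0},{"travel":[0,0,0],"rot":[0,0,0],"fingers":0},{"travel":[0,0,0],"rot":[0,0,0],"fingers":0}]'
python3 - <<'E'
from h import *
s=sensors.sense();print(s['position'],np.degrees(s['ee_rot']),s['ft_force'],s['dq'].round(3),s['opening'])
snap('scene','s13');snap('top','t13');snap('wrist','w13')
crop('s13',190,110,390,290,4,'s13c')
for p in [(250,205)]: pass
E
```

```text
t: 17.55
position: [442.6, 138.9, 282.4]
ee_rot: [-3.141, -0.001, 2.105]
ft_force: [-0.5, -0.3, -0.9]
opening: 0.124
t: 18.05
position: [443.1, 138.5, 282.4]
ee_rot: [-3.141, -0.001, 2.104]
ft_force: [-0.7, -0.0, 0.7]
opening: 0.126
[443.08110809 138.52086078 282.3508181 ] [-1.79941588e+02 -5.60496638e-02  1.20543171e+02] [-0.68887697 -0.04902399  0.69727176] [ 0.002  0.001  0.    -0.003  0.001 -0.   ] 0.12590445557509986
```

View pics/s13c.png

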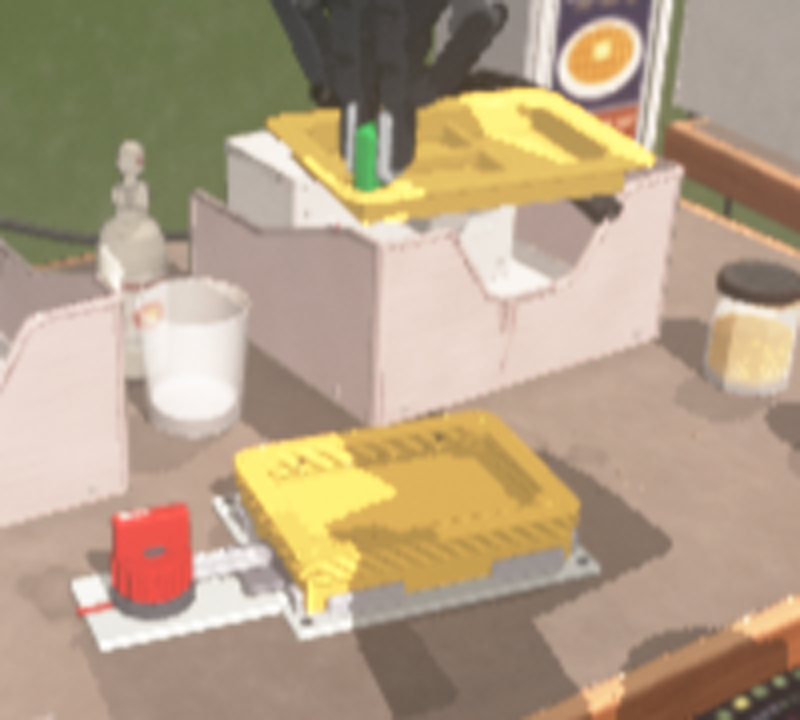

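View pics/t13.png

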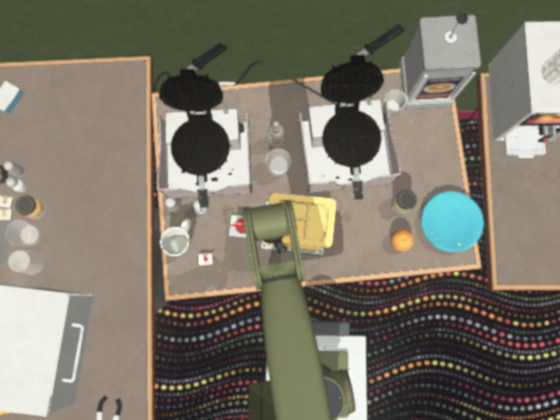

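View pics/w13.png

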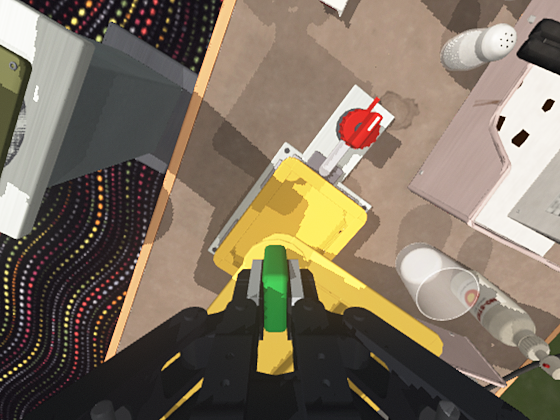

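The tray is held at about (300,170) in the scene view and the stack is seated with the collar in line with its mark. I'll check the heights numerically.

Run:
```python
from h import *
from seg import rim
Q=rim('s13',225,330)
A=np.c_[Q[:,:2],np.ones(len(Q))];print('tray plane slope deg',np.degrees(np.linalg.lstsq(A,Q[:,2],rcond=None)[0][:2]),Q[:,2].min())
rim('s13',36,56); rim('w13',30,56)
f='s13'
for q in [(190+115/4,110+515/4),(190+190/4,110+505/4)]: print(atz(f,*q,67))
a,b=atz(f,190+115/4,110+515/4,67),atz(f,190+190/4,110+505/4,67);print(np.degrees(np.arctan2(*(b-a)[1::-1])))
```

```text
s13 1787 z med 264.22788985551335 [253.92884361 273.39413699]
((478.07568359375, 62.03252410888672), (191.62196350097656, 161.2223358154297), 85.21398162841797)
tray plane slope deg [-1.23572723  1.69887055] 251.2956971343088
s13 1097 z med 42.84494989964139 [38.78511201 44.52269906]
((498.37176513671875, 75.87947082519531), (190.41073608398438, 144.36865234375), 83.9366226196289)
w13 3895 z med 45.371596511119776 [42.40081884 46.45189433]
((500.9292297363281, 75.03105926513672), (190.17445373535156, 140.2637939453125), 83.920654296875)
[503.71175361 267.23164389  67.        ]
[495.00716234 223.46442043  67.        ]
-101.24842493329798
```

Run:
```python
from h import *
a,b=atz('w8',480,137,67),atz('w8',448,166,67);print(a,b,np.degrees(np.arctan2(*(b-a)[1::-1])))
crop('w13',310,70,420,200,5,'w13c')
```

```text
[508.22185935 267.07293471  67.        ] [504.35639566 248.38599493  67.        ] -101.68701782240367
```

View pics/w13c.png

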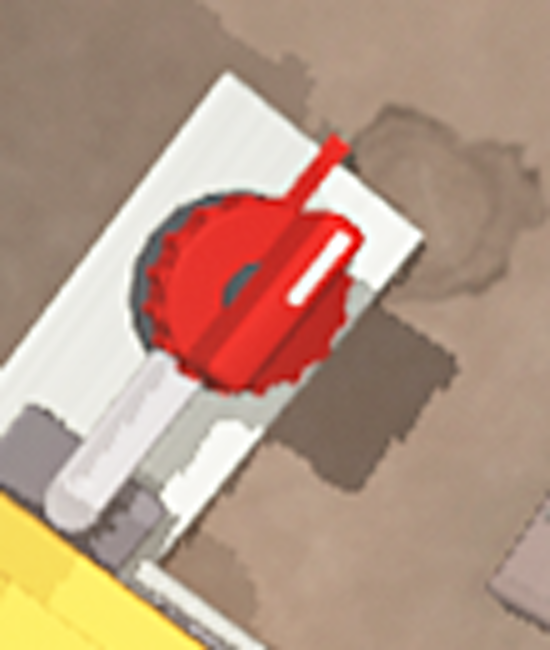

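Run:
```python
from h import *
def ang(p,q,z):
    g=lambda x:atz('w13',310+x[0]/5,70+x[1]/5,z)
    a,b=g(p),g(q);return np.degrees(np.arctan2(*(b-a)[1::-1])).round(1)
print('plate',ang((225,75),(0,370),6),ang((422,235),(165,560),6))
print('finger edges',ang((155,355),(48,495),25),ang((203,388),(95,520),25))
print('wing edges',ang((330,215),(200,375),67),ang((362,235),(240,388),67),'slit',ang((345,235),(293,302),67))
```

```text
plate -96.0 -94.4
finger edges -94.8 -96.3
wing edges -96.2 -95.2 slit -94.5
```

```bash
python3 -c "
from rig import ctrl
print(ctrl.job_done())"
```

```text
the job is handed in; nothing more can be done
None
```

I locked the collar, peeled the top tray off by its green tab, and handed the job in at about 18 s with the tray still in the gripper.

- **Collar:** I turned the wing anticlockwise until it hit the hard stop (about 1 N m felt). In the last wrist picture the wing and steel finger point at −94.5° to −96.3°, and the plate edges at −94.4° to −96.0°, so it reads as locked.
- **Peel:** I raised the tab corner 20° about the far corner, then lifted and levelled the tray. The wrist force readings I took stayed within a few newtons.
- **Stack:** Its rim is still at about 45 mm, with its centre within about 1 mm of where it started.
- **Tray:** The gripper opening is 0.126, so the tab is still held. The tray is about 25 cm above the table, within about 2° of level, hollow side up, and the arm is still.
- **Other objects:** Nothing else looks moved in the last pictures.
- **Checks that disagreed:** Two rough readings of the wing, from a scene crop and an earlier wrist picture, gave about −101°. I put these down to the short baselines I read them from; the enlarged wrist view and the stop torque both say locked. A coarse stack reading from the scene camera was about 3 mm lower and 3 mm off in x. The wrist view matched the start position.

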